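Let one roll of packing tape out of a gravity feeder

TASK

The packing bench is out of brown tape. Press down the paddle of the feeder that holds the larger, darker-brown rolls and keep it down until its front roll has rolled out and come to rest in the pick-up pocket at the low end; then let the paddle up, so that the gate shuts and the next roll waits behind it. Release just this one roll, work only by the paddle without touching any roll, and leave the other feeder and the things lying about as they are.

Things in the scene. Friction and masses are not known exactly. Their poses are not given: they have to be found in the camera images.
- feeder_brown: Fixed feeder, grey lane on a black base, paddle red. Three darker-brown 80 mm tape rolls stand on edge in it, held by a yellow gate blade at x -43 mm; lane falls 9 deg towards the robot to the open pick-up pocket. Origin on the bench under the rocker pivot; x up the lane (away from the robot), y across, z up. Spans x -138 to 199, y -38 to 38 mm. Stands left or right of the other feeder (random).
- feeder_pale: Fixed feeder, grey lane on a black base, paddle blue. Three paler, smaller 69 mm tape rolls stand on edge in it, held by a yellow gate blade at x -37 mm; lane falls 9 deg towards the robot to the open pick-up pocket. Origin on the bench under the rocker pivot; x up the lane (away from the robot), y across, z up. Spans x -119 to 172, y -38 to 38 mm. Stands left or right of the other feeder (random).
- rocker_brown (a joint): Rocker of the brown-roll feeder, rad: 0 = paddle up, gate shut; 0.5 = paddle down on its stop, gate up. Spring return, about 3 N at first, 7 N fully down, briefly to 12 N on the way. Past 0.35 the gate clears the front roll, which rolls to the pocket in about 0.7 s; meanwhile a hold-back bar (from 0.2) keeps the second roll. Let up, the gate shuts and the second roll comes forward to it. 
- rocker_pale (a joint): Rocker of the pale-roll feeder, rad: 0 = paddle up, gate shut; 0.5 = paddle down on its stop, gate up. Spring return, about 3 N at first, 7 N fully down, briefly to 12 N on the way. Past 0.35 the gate clears the front roll, which rolls to the pocket in about 0.7 s; meanwhile a hold-back bar (from 0.2) keeps the second roll. Let up, the gate shuts and the second roll comes forward to it. Leave it alone. 
- paddle_brown (a point): Centre of the top of the red ribbed paddle of the brown-roll feeder, 46 mm along the lane by 50 mm across, the feeder's highest part, about 190 mm above the bench at rest and tilted 14 deg, robot-side edge lower. Fully pressed, this point is 41 mm lower and 15 mm farther along feeder +x. Take the lane's direction from the feeder's yaw, not from this point.
- paddle_pale (a point): Centre of the top of the blue ribbed paddle of the pale-roll feeder, 46 mm along the lane by 50 mm across, the feeder's highest part, about 173 mm above the bench at rest and tilted 14 deg, robot-side edge lower. Fully pressed, this point is 41 mm lower and 15 mm farther along feeder +x. Take the lane's direction from the feeder's yaw, not from this point.
- roll_brown_1: Front (lowest) of the darker-brown tape rolls, 80 mm in diameter, 36 mm wide, standing on edge; origin at its centre, y along its axle (it turns as it rolls).
- roll_brown_2: Second of the darker-brown tape rolls, 80 mm in diameter, 36 mm wide, standing on edge; origin at its centre, y along its axle (it turns as it rolls).
- roll_brown_3: Third (rearmost) of the darker-brown tape rolls, 80 mm in diameter, 36 mm wide, standing on edge; origin at its centre, y along its axle (it turns as it rolls).
- roll_pale_1: Front (lowest) of the paler, smaller tape rolls, 69 mm in diameter, 36 mm wide, standing on edge; origin at its centre, y along its axle (it turns as it rolls).
- roll_pale_2: Second of the paler, smaller tape rolls, 69 mm in diameter, 36 mm wide, standing on edge; origin at its centre, y along its axle (it turns as it rolls).
- roll_pale_3: Third (rearmost) of the paler, smaller tape rolls, 69 mm in diameter, 36 mm wide, standing on edge; origin at its centre, y along its axle (it turns as it rolls).
- pocket_brown (a point): Where the centre of a released roll comes to rest in the pick-up pocket of the brown-roll feeder, against its end stop, 58 mm above the bench.
- pocket_pale (a point): Where the centre of a released roll comes to rest in the pick-up pocket of the pale-roll feeder, against its end stop, 52 mm above the bench.
- tape_dispenser: Weighted bench tape dispenser, 135x46x74 mm; origin under its centre. To be left where it is.
- clipboard: Clipboard with a sheet on it, 190x120x11 mm; origin under its centre. To be left where it is.
- ticket_pad: White pad of tickets, 60x85x19 mm; origin under its centre. To be left where it is.
- stapler: Red desk stapler, 120x32x44 mm; origin under its centre. To be left where it is.
- marker_0: Blue felt marker, 126x18x20 mm, lying beside the brown-roll feeder; origin under its centre. To be left where it is.
- box_cutter: Yellow snap-blade cutter, 131x18x14 mm, lying beside the pale-roll feeder; origin under its centre. To be left where it is.
Things that resemble listed ones, but are neither listed nor needed, are in the scene too. Leave any pink or red look-alike of the roll_brown_2 alone.

How it is judged:
By the outcome, as a careful person would: the job done as asked, in the order asked, and still so for the second after the job is handed in, with the robot touching nothing.
It also fails if it takes over 40 s, if anything falls off the work surface, if the arm or the gripper's body presses on something with over 40 N, if the wrist force passes 120 N, or if a joint passes its speed limit or range.

ROBOT

A 6-joint arm with a two-finger parallel gripper is mounted at the origin on a cart in front of the work surface, level with it; the furniture and walls round the work are solid. World frame = base frame: x ahead of the robot, y to its left, z up, the work surface at z = 0. Lengths are in m, angles in rad, forces in N, time in s.
With the tool pointing down it reaches from about 0.35 to 0.975 m from the base axis. Payload 7.1 kg.
Tool frame: the origin (TCP) lies midway between the tips of the shut fingers; the grasp point (between the pads) lies 19 mm behind it; z points along the fingers, x is the direction in which the jaws open and shut, and the axes are right-handed (so a half turn about z gives the same grasp; the last joint's range is limited). The gripper opens to 88 mm and grips with 3 to 60 N. Pads are 20 mm wide; open, the fingers measure 115 mm over their backs; the gripper's body (75 mm by 178 mm) begins 61 mm behind the grasp point.
Start: joints at [-1.338, 0.423, 1.63, -0, 1.089, -0.019], TCP at [0.156, -0.605, 0.223] pointing down, gripper open.
Joint ranges: [-3, 3], [-0.9, 2.11], [0.09, 2.58], [-1.31, 4.45], [0.11, 2.69], [-2.54, 2.54]. Speed limits (rad/s): [2.39, 2.39, 3.01, 3.14, 3.14, 3.14].

INTERFACE

Orientations are given as a unit quaternion [w, x, y, z].
In Python, from station import move_pose, movel, movej, command_gripper, wait, inverse_kinematics, read_camera, camera_info, MotionError, job_done, get_time, get_joint_pos, get_qvel, get_effort, get_tcp_pos, get_ee_rot, get_ft_force, get_ft_torque, get_grip_width gives the robot as it stands. Calls block until the motion is done:
- move_pose(position, orientation): joint-space move of the TCP to a pose.
- movel(position, frame=None, v=0.15, until_force=None): straight line of the TCP; frame=None keeps the orientation; v is the mean speed in m/s. With until_force (N) it stops when the force on the tool has changed by that much, and returns True; else False.
- movej(angles): joint-space move.
- command_gripper(opening): opening from 0.0 (shut) to 1.0 (fully open); the grip force is fixed at half the most; returns when the fingers have stopped.
- wait(seconds).
- inverse_kinematics(position, orientation): joint angles nearest the present ones, or None.
- read_camera(name): name is "side" or "top"; returns the picture (384x512x3 uint8, red, green, blue); there is no depth.
- camera_info(name): a dict with "intrinsics" (3x3 intrinsics, pixels), "T" (4x4, takes a point from camera to world coordinates). Camera axes: x right, y up, looking along -z (the intrinsics and any distortion apply to the point x, -y, -z); pixel columns grow to the right and rows downward; lengths in m; the calibration is good to about 2 mm. A picture is of the moment at which its call begins. camera_info takes no time and is no camera call.
A pose or a line that the arm cannot do raises MotionError and nothing moves.
- job_done(): hands the job in, once; it reports no verdict.
Readings, each from a call of its own:
- get_time(): time.
- get_joint_pos(): joint angles.
- get_qvel(): joint speeds.
- get_effort(): joint torques, N m.
- get_tcp_pos(): TCP position.
- get_ee_rot(): TCP orientation.
- get_ft_force(): force on the tool from outside, world axes, zero at the start.
- get_ft_torque(): the same for the moment, N m.
- get_grip_width(): opening from 0.0 (shut) to 1.0 (fully open).
Only numpy, scipy, OpenCV 4.12 (cv2) and the standard library are available. Lean on these libraries where they do the work, as an engineer would, in place of code of your own. Each camera call takes 0.05 s, during which the arm holds its last target. There are 200 camera calls.

## Working session

There is one attempt and no reset: what is moved stays moved. The work goes in short steps, each a Python script; the robot and the scene stay as the last script left them, time stands still between calls to the robot, and variables do not carry over. Pictures are saved under pics/ and viewed, about 8 in all and at most 12, crops included, and the job is handed in when it is done.

```bash
mkdir -p pics; python3 - <<'E'
from station import *
import cv2,numpy as np
for n in("top","side"):
    im=read_camera(n); cv2.imwrite(f"pics/{n}0.png",im[:,:,::-1]); i=camera_info(n); print(n,i)
print(get_time(),get_ee_rot(),get_tcp_pos())
E
```

```text
top {'intrinsics': array([[355.63153501,   0.        , 256.75428506],
       [  0.        , 355.63153501, 195.14237269],
       [  0.        ,   0.        ,   1.        ]]), 'T': array([[ 0.00222788,  0.98817152, -0.1533365 ,  0.33346046],
       [-0.99956285, -0.00231998, -0.02947403,  0.01043269],
       [-0.02948113,  0.15333513,  0.98773438,  1.16366202],
       [ 0.        ,  0.        ,  0.        ,  1.        ]])}
side {'intrinsics': array([[496.57201681,   0.        , 254.83145081],
       [  0.        , 496.57201681, 189.6310029 ],
       [  0.        ,   0.        ,   1.        ]]), 'T': array([[-0.92176357,  0.20714117, -0.32778721,  0.10016499],
       [-0.38757546, -0.51772546,  0.7627225 ,  0.98143277],
       [-0.01171255,  0.83009209,  0.5575033 ,  0.83067699],
       [ 0.        ,  0.        ,  0.        ,  1.        ]])}
0.1 [-4.06104111e-04  7.90292335e-01 -6.12729627e-01 -5.15395506e-04] [ 0.15562245 -0.60481128  0.2220156 ]
```

View pics/top0.png

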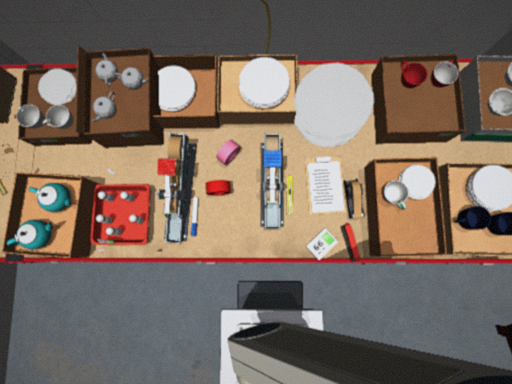

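View pics/side0.png

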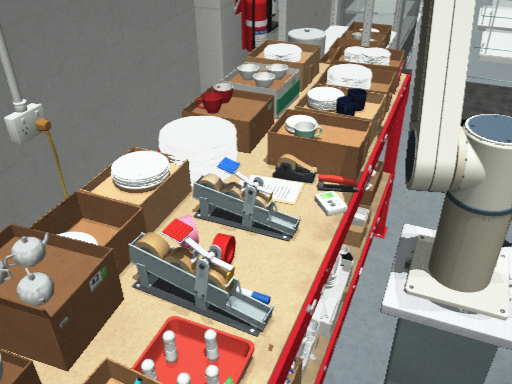

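Top view: the red paddle at (166,166) belongs to the left feeder with large brown rolls. The blue paddle at (273,158) is the pale feeder. Look-alikes are the red ring (218,187) and pink ring (228,152), plus red things: the tray (121,213) and stapler (349,240). My choice is the red paddle on the left feeder, side view (178,233). I'll check it in one crop and measure it.

```bash
cat > h.py <<'E'
import cv2,numpy as np
from station import *
def ray(n,p):
    i=camera_info(n);K=i["intrinsics"];T=i["T"]
    d=np.array([(p[0]-K[0,2])/K[0,0],-(p[1]-K[1,2])/K[1,1],-1.]);d=T[:3,:3]@d
    return T[:3,3],d/np.linalg.norm(d)
def onz(n,p,z):
    o,d=ray(n,p);return o+d*(z-o[2])/d[2]
def tri(pt,ps):
    A=np.zeros((3,3));b=np.zeros(3);R=[ray("top",pt),ray("side",ps)]
    for o,d in R:
        M=np.eye(3)-np.outer(d,d);A+=M;b+=M@o
    x=np.linalg.solve(A,b);return x,[np.linalg.norm(np.cross(x-o,d)) for o,d in R]
def redblob(im,box,lo=0):
    x0,y0,x1,y1=box;h=cv2.cvtColor(im,cv2.COLOR_RGB2HSV)
    m=((h[...,0]<8)|(h[...,0]>172))&(h[...,1]>150)&(h[...,2]>120)
    k=np.zeros(m.shape,np.uint8);k[y0:y1,x0:x1]=m[y0:y1,x0:x1]
    c=max(cv2.findContours(k,cv2.RETR_EXTERNAL,cv2.CHAIN_APPROX_NONE)[0],key=cv2.contourArea)
    M=cv2.moments(c);return (M["m10"]/M["m00"],M["m01"]/M["m00"]),cv2.minAreaRect(c),cv2.contourArea(c)
E
python3 - <<'E'
from h import *
t=cv2.imread("pics/top0.png");s=cv2.imread("pics/side0.png")
a=redblob(t[:,:,::-1].copy(),(150,150,185,182));b=redblob(s[:,:,::-1].copy(),(155,212,205,250))
print(a,b);print(tri(a[0],b[0]));print(onz("top",a[0],.19),onz("side",b[0],.19))
A=cv2.resize(t[120:255,140:300],(640,540),interpolation=cv2.INTER_CUBIC)
cv2.imwrite("pics/c1.png",A)
cv2.imwrite("pics/c2.png",cv2.resize(s[205:335,120:285],(792,600),interpolation=cv2.INTER_CUBIC)[:600])
E
```

```text
((166.081589958159, 166.38423988842396), ((166.0, 166.5), (17.0, 16.0), 90.0), 239.0) ((177.33148404993065, 229.5584835876098), ((177.25, 229.75001525878906), (19.798988342285156, 23.33452033996582), 45.0), 360.5)
(array([0.56959188, 0.29781714, 0.18657053]), [np.float64(0.0012649700907549424), np.float64(0.001264970090754801)])
[0.56754229 0.29628575 0.19      ] [0.56850236 0.30145033 0.19      ]
```

View pics/c1.png

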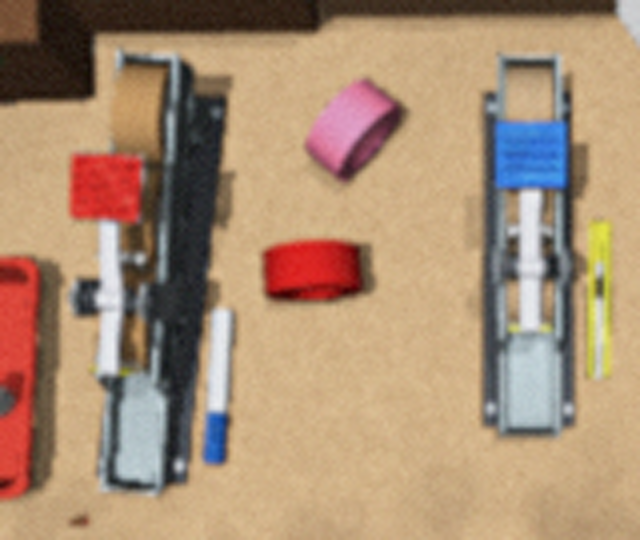

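View pics/c2.png

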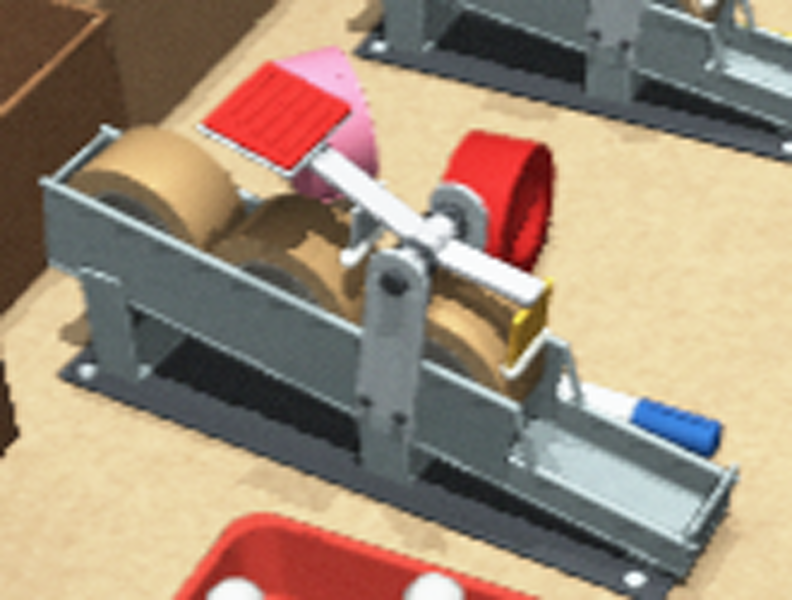

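The crops confirm the choice: red ribbed paddle over the left feeder with the big brown rolls, and nothing lying on it. I'll get the yaw from the base edges in both views, then move above the paddle.

```bash
python3 - <<'E'
from h import *
t=lambda x,y:(140+x/4,120+y/4)
s=lambda x,y:(120+x/4.8,205+y/4.615)
for n,a,b,z in(("top",t(187,480),t(225,100),.006),("side",s(480,537),s(62,378),.006)):
    A=onz(n,a,z);B=onz(n,b,z);print(n,A,B,np.degrees(np.arctan2(*(B-A)[1::-1])))
print("pivot bar",onz("top",t(108,292),.14), "blade end",onz("top",t(110,370),.12))
command_gripper(0.0)
p=np.array([.569,.298])
yaw=0.0
phi=-np.pi/2;q=[0,np.cos(phi/2),np.sin(phi/2),0]
c=get_tcp_pos();movel([c[0],c[1],.34])
move_pose([p[0],p[1],.30],q)
print(get_tcp_pos(),get_joint_pos(),get_time(),get_ft_force())
cv2.imwrite("pics/s1.png",read_camera("side")[150:350,80:330,::-1])
E
python3 -c "
import cv2;a=cv2.imread('pics/s1.png');cv2.imwrite('pics/s1.png',cv2.resize(a,None,fx=3,fy=3))"
```

```text
top [0.36612843 0.2723396  0.006     ] [0.68552324 0.25037825 0.006     ] -3.933423168858925
side [0.45842019 0.34643725 0.006     ] [0.69060088 0.33047859 0.006     ] -3.9319724663963402
pivot bar [0.49936597 0.30490358 0.14      ] blade end [0.44391741 0.30673857 0.12      ]
[0.56933493 0.29737131 0.30003485] [ 4.62876199e-01  3.75562819e-01  1.51632295e+00 -1.42703601e-04
  1.24968595e+00  2.03459445e+00] 5.8417 [-0.24872062  0.60433032 -0.07327537]
```

View pics/s1.png

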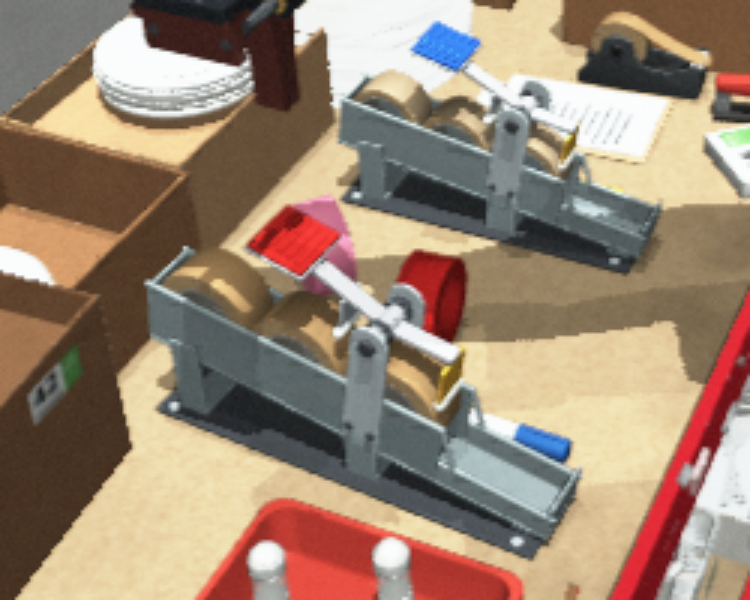

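Feeder yaw is -3.93° in both views, and the paddle centre sits on its midline. The arm is clear above the paddle. Now I'll touch down, press along the chord to the stop and hold.

```bash
python3 - <<'E'
from h import *
yaw=np.radians(-3.93);u=np.array([np.cos(yaw),np.sin(yaw),0])
phi=yaw-np.pi/2;q=[0,np.cos(phi/2),np.sin(phi/2),0]
P=np.array([.5693,.2982,0])
move_pose(P+[0,0,.215],q); f0=get_ft_force()
print("touch",movel(P+[0,0,.178],v=.04,until_force=2.5),get_tcp_pos(),get_ft_force()-f0)
c=get_tcp_pos()
r=movel(c+.0175*u+[0,0,-.048],v=.09,until_force=18)
print("press",r,get_tcp_pos(),get_tcp_pos()-c,get_ft_force()-f0,get_time())
wait(1.8)
print(get_tcp_pos(),get_ft_force()-f0)
a=read_camera("side")[150:350,80:330,::-1]
cv2.imwrite("pics/s2.png",cv2.resize(a,None,fx=3,fy=3))
E
```

```text
touch True [0.56907191 0.29799486 0.18877823] [-0.54360269  0.61173451 -0.77385154]
press True [0.57907465 0.2974024  0.16621346] [ 0.01000274 -0.00059246 -0.02256476] [-4.02160671 -1.37316809  9.19732513] 7.3667
[0.57899283 0.29743405 0.16645634] [-2.28047306 -0.39071928  7.99377886]
```

View pics/s2.png

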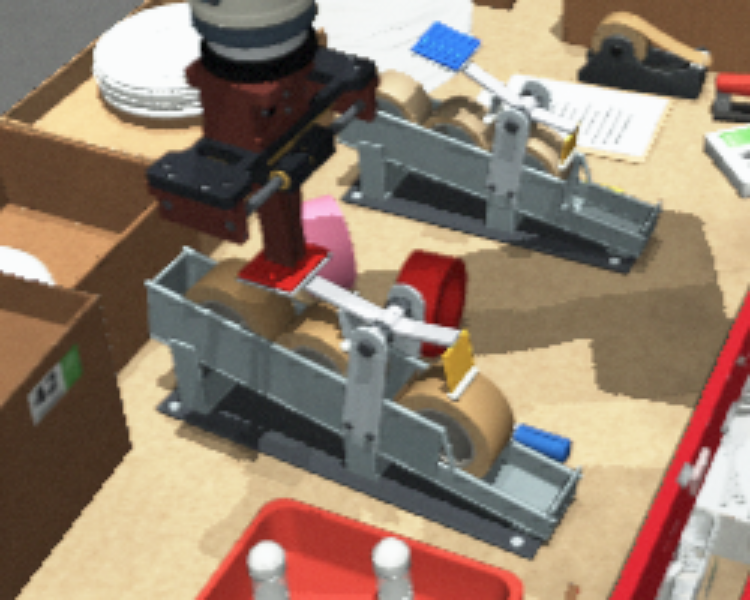

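The force threshold tripped on the spring hump at about half stroke. The roll is nosing under the half-raised gate (crop 460,400), so I'll press on to the stop.

```bash
python3 - <<'E'
from h import *
yaw=np.radians(-3.93);u=np.array([np.cos(yaw),np.sin(yaw),0])
c=np.array([.5691,.2980,.1888])
r=movel(c+.0155*u+[0,0,-.044],v=.09,until_force=30)
print("press",r,get_tcp_pos()-c,get_ft_force(),get_time())
wait(1.5)
print(get_tcp_pos()-c,get_ft_force())
a=read_camera("side")[150:350,80:330,::-1]
cv2.imwrite("pics/s3.png",cv2.resize(a,None,fx=3,fy=3))
E
```

```text
press True [ 0.01084926 -0.00056285 -0.0252717 ] [-12.82277307  -4.59487169  32.27558048] 9.425
[ 0.01035168 -0.00055193 -0.02368171] [-12.77386003  -4.18719743  29.81084083]
```

View pics/s3.png

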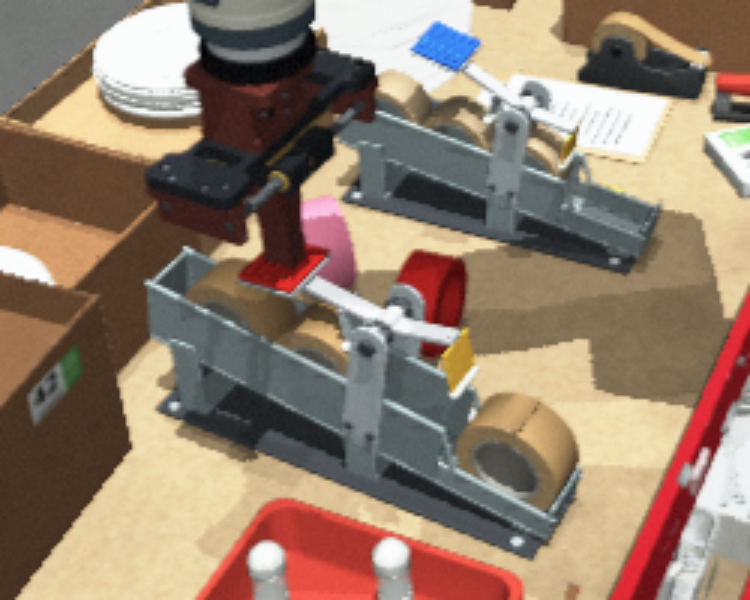

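The front roll now lies in the pocket at the low end (crop 515,450), with the gate up and rolls 2 and 3 held back. The paddle stopped firmly at 24 mm of stroke (~30 N), short of the quoted 41 mm, but the roll is out. I'll let it up along the same line.

```bash
python3 - <<'E'
from h import *
c=np.array([.5691,.2980,.1888])
movel(c+[0,0,.003],v=.08)
movel(c+[0,0,.13],v=.15)
wait(1.0)
print(get_tcp_pos(),get_ft_force(),get_time())
im=read_camera("side");wait(.4);im2=read_camera("side")
print("motion",np.abs(im[230:340,110:290].astype(int)-im2[230:340,110:290]).max())
cv2.imwrite("pics/s4.png",cv2.resize(im2[150:350,80:330,::-1],None,fx=3,fy=3))
cv2.imwrite("pics/t4.png",cv2.resize(read_camera("top")[120:260,130:310,::-1],None,fx=4,fy=4))
E
```

```text
[0.5690987  0.29799839 0.31882407] [0.01118236 0.40242569 0.81418647] 13.525
motion 26
```

View pics/s4.png

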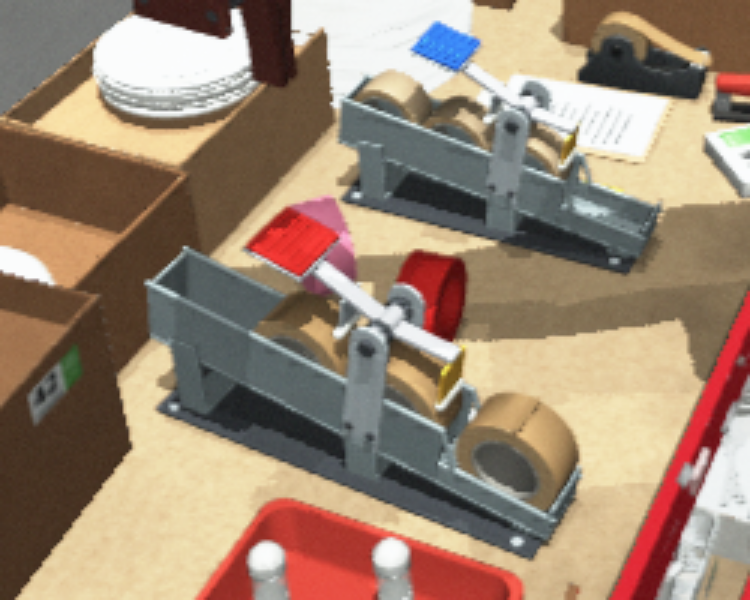

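View pics/t4.png

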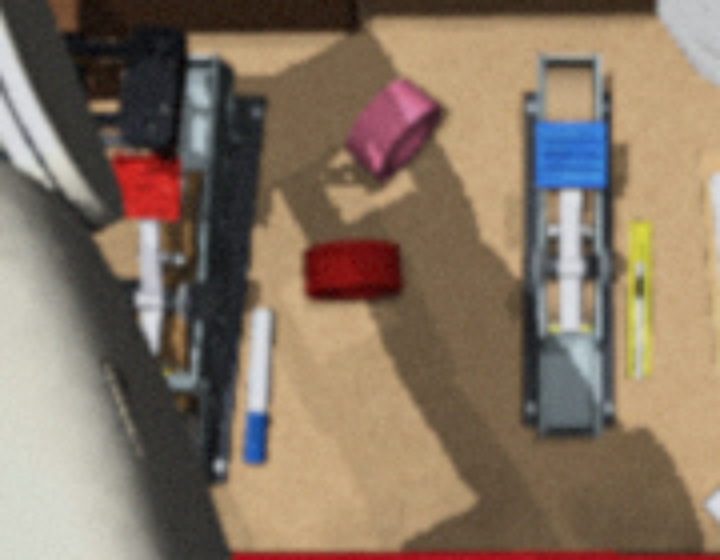

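The paddle is up, the gate is shut with the second roll behind it and the third behind that. The front roll is in the pocket, and the other feeder and loose items are unmoved.

```bash
python3 -c "
from station import *
wait(.5);job_done();print(get_time())"
```

```text
the job is handed in; nothing more can be done
the job is handed in; nothing more can be done
```

I pressed the red paddle of the brown-roll feeder with the gripper shut, held it until the front roll lay in the pick-up pocket, then let it up. I backed off to 0.32 m and handed the job in at about 14 s of the 40 s.

**Final pictures:** one roll is in the pocket, the gate is shut with roll 2 against it, and roll 3 is behind that. The paddle is back up. The pale feeder, marker, box cutter and loose rings look unmoved. The other listed things are only partly in the last crops, so I did not fully check them.

**What disagreed or was inconclusive:**
- **Press in two stages:** the first press cut out on the spring hump about halfway down, at my force threshold. The arm held there about 1.8 s with the roll partway under the gate before I pressed on.
- **Short stroke:** the second press stopped firmly at about 25 mm down at roughly 30 N, against the quoted 41 mm full stroke. I did not find out why. The roll was released and the hold-back worked, so I went no deeper.
- **Stillness check:** comparing two pictures 0.4 s apart gave a largest pixel change of 26. I took that as camera noise and did not check it further.

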